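# Scan a weld bead with a spring-tipped probe and hold it on the marked spot

### The arm

A 6-joint arm with a two-finger parallel gripper is mounted at the origin on a cart in front of the work surface, level with it; the furniture and walls round the work are solid. World frame = base frame: x ahead of the robot, y to its left, z up, the work surface at z = 0. Lengths are in m, angles in rad, forces in N, time in s.
With the tool pointing down it reaches from about 0.35 to 0.975 m from the base axis. Payload 17.4 kg.
Tool frame: the origin (TCP) lies at the very end of the fingers, on their centre line; the grasp point (between the pads) lies 19 mm behind it; z points along the fingers, y is the line along which they close (so a half turn about z gives the same grasp; the last joint's range is limited). The gripper opens to 85 mm and grips with 20 to 120 N. Pads are 22 mm wide; open, the fingers measure 114 mm over their backs; the gripper's body (76 mm by 85 mm) begins 54 mm behind the grasp point. The pads swing forward as they close: fully open they stand 13 mm farther back than shut.
Start: joints at [-1.367, 0.116, 1.442, -0, 1.584, -0.038], TCP at [0.162, -0.655, 0.231] pointing down, gripper open.
Joint ranges: [-2.83, 2.83], [-0.83, 2.19], [0.07, 2.5], [-1.14, 4.28], [0.01, 3], [-2.97, 2.97]. Speed limits (rad/s): [1.89, 1.89, 2.22, 3.14, 3.14, 3.14].

### API

Orientations are given as a unit quaternion [x, y, z, w].
In Python, from cell import env, imaging, sign_off gives the robot as it stands.
- The arm moves only by the tool move_arm, never from a script. Its argument "moves" is a list of rows, each an object of numbers: "tx", "ty", "tz": the shift along the tool's x, y, z each as a share of 40 cm, from -1 to 1; "turn": the turn about the tool's z as a share of 45 degrees, from -1 to 1; "grip": the opening, from 0 (shut) to 1 (fully open). A call has 1 to 10 rows; each row is the pose to reach, as a shift and turn from the pose commanded when the call began, along the tool's axes at that moment; what a row does not reach only later rows make up. A row lasts 1/12 s, in which the tool goes at most 41.7 mm and 7.16 degrees, less where a joint would pass 70% of its speed; a pose out of reach is approached as far as the arm can. A call with a number of a shift or a turn outside -1 to 1 is refused whole. A call with a gripper value outside its range is refused whole. The fingers move at their own pace and stop on an object; "grip_force" is the grip in N (left out, the last holds). Time passes only in rows, so rows that repeat a pose let the fingers close. It gives the time, the measured TCP pose, the force, the opening and the grip force at its end, in the units of the state.
- env.sense(): the state, without advancing time (a new reading comes with each control period).
- imaging.read_camera(name): name is "side" or "top"; returns a dict with "color" (480x640x3 uint8, red, green, blue), "fx", "fy", "cx", "cy" (pixels), "dist" ([k1, k2, p1, p2, k3] as OpenCV has them; the pictures are not rectified), "extrinsics" (4x4, takes a point from camera to world coordinates). Camera axes: x right, y up, looking along -z (the intrinsics and any distortion apply to the point x, -y, -z); pixel columns grow to the right and rows downward; lengths in m; the calibration is good to about 2 mm. A picture is of the moment at which its call begins. There is no depth.
- sign_off(): hands the job in; it is judged then, once.
Trained networks look in the newest picture that a camera, given by its name, has taken for a name from the list of things; names that differ only in an ending like _2 or _b are one class to them, and where a whole thing is asked for, a point or a joint stands for the part that bears it (a point fixed in the world has none). Each returns a list of dicts, best first, with "conf" (0 to 1); they miss things now and then, are a little off and sometimes report something else, mostly with a low value. They report only what shows in the picture. A call takes as long as a camera call. They do not tell look-alikes from the thing itself.
- imaging.find_in(camera, label): "xyz" ([x, y, z] in m, in world coordinates, good to about 4 mm: the middle of the surface that is visible of it).
- imaging.silhouettes(camera, label): "pixels" (480x640 bool, what is visible of it).
The state is a dict: "clock": time; "q": joint angles; "dq": joint speeds; "joint_torque": joint torques, N m; "ee_pos": TCP position; "eef_rot": TCP orientation; "force": force on the tool from outside, world axes, zero at the start; "ft_torque": the same for the moment, N m; "grip_width": finger opening in m; "grip_force": force on a finger pad.
Only numpy, scipy, OpenCV 4.12 (cv2) and the standard library are available. Lean on these libraries where they do the work, as an engineer would, in place of code of your own. Each camera call takes 0.05 s, during which the arm holds its last target. There are 200 camera calls.

### The job

Lift the spring-tipped probe out of its stand, set its tip on the weld bead of the tilted plate at the spot between the two short straight lines, and with the probe square to the plate's face draw the tip slowly (about 2 cm a second) along the bead to the middle of the drawn ring, pressed lightly all the way and never lifted or run off the bead. Finish there and stay, still holding the probe: square to the face, at rest, with the sprung tip pressed in about half of its travel on the spot inside the ring. Leave the magnifier, the round tin and the small welded coupon lying nearby where they are.

Things in the scene. Friction and masses are not known exactly. Their poses are not given: they have to be found in the camera images.
- probe_grip (a point): Centre of the probe's black handle, a square bar 24 x 24 mm, 70 mm long along z. z runs along the probe from tip to top; x, y are square to the handle's flat sides. A stud 10 mm high, 12 mm thick tops the handle; below it a 16 mm round steel nose reaches to 14 mm from the tip. Starts upright in the stand, handle resting on its top, tip touching nothing.
- probe_tip (a point): Lowest point of the probe's sprung tip (a steel pin 7 mm thick with a round end of 8 mm diameter), on the probe's axis, 85 mm from probe_grip when relaxed; it moves with the pin.
- plunger (a joint): How far the sprung tip is pushed into the probe, in m: 0 relaxed (out), 0.010 fully in. The spring gives 1 N as it begins to move and 6 N fully in (about 0.5 N more for each mm).
- stand: Fixed aluminium block 44 x 44 x 50 mm on a foot 64 x 64 x 6 mm, origin under its middle. The probe's nose stands in its upright through hole (21 mm diameter). Its top is 56 mm above the table, so the handle stands 56 to 126 mm above the table. Draw the probe straight up 60 mm or more to clear it.
- plate: Fixed grey plate 76 x 136 x 9 mm on a sine plate (base 104 x 150 mm) that tilts it 20 degrees. Origin on its face mid-bead, 54 mm above the table; z square to the face, x up the slope (away from the robot), y level, along the bead. Bead: rippled strip 13 x 133 mm at x = 0, flush, guides nothing. Clamps 12 x 16 x 10 mm stand on the face at x = +-32, y = +-50 mm.
- start_spot (a point): Where the scan starts: a point on the face on the bead's centre line near one of its ends (either one), midway between two straight black lines (13 x 3 mm) that stand across the bead's direction, one on each side of it.
- ring_spot (a point): Where the scan ends and the probe is held: a point on the face on the bead's centre line near its other end, the centre of a black ring of 25 mm diameter drawn round it. 76 to 96 mm from start_spot.
- loupe: Black magnifier, round, 33 mm across and 30 mm high, stands loose on the table; leave it alone. Origin at its underside.
- coupon_3: Small loose weld coupon 33 x 42 x 9 mm on the table; leave it alone. Origin at its underside.
- parts_tin: Round loose metal tin 53 mm across and 22 mm high on the table; leave it alone. Origin at its underside.
- probe: The whole probe, 130 mm long, about 0.12 kg; origin on its axis at the relaxed tip, 85 mm below probe_grip, axes as probe_grip.
There are look-alikes about, which are no part of the job. Of the things like the probe, leave any that is blue or pink; of the rest the smaller one is meant.

How it is judged:
On the way, in this order (a step that is already met when the one before it is completed fails the run):
1. probe lifted clear of its stand (contact force between probe and stand below 0.05 N and height (world z) of probe_tip above 0.06 m), for 0.1 s.
2. tip pressed on the bead at the start spot, probe square (distance between probe_tip and start_spot below 0.009 m and contact force between probe and plate above 0.3 N and x of probe_tip in the frame of plate between -0.007 and 0.007 m and angle between the z axis of probe_grip and the z axis of plate, either way round below 0.18 rad), for 0.2 s.
3. tip drawn a quarter of the way along the bead (distance between probe_tip and start_spot between 0.016 and 0.028 m and contact force between probe and plate above 0.3 N and x of probe_tip in the frame of plate between -0.007 and 0.007 m and angle between the z axis of probe_grip and the z axis of plate, either way round below 0.18 rad), for 0.1 s.
4. tip at the middle of the bead (y of probe_tip in the frame of plate between -0.006 and 0.006 m and contact force between probe and plate above 0.3 N and x of probe_tip in the frame of plate between -0.007 and 0.007 m and angle between the z axis of probe_grip and the z axis of plate, either way round below 0.18 rad), for 0.1 s.
5. tip drawn three quarters of the way (distance between probe_tip and ring_spot between 0.016 and 0.028 m and contact force between probe and plate above 0.3 N and x of probe_tip in the frame of plate between -0.007 and 0.007 m and angle between the z axis of probe_grip and the z axis of plate, either way round below 0.18 rad), for 0.1 s.
6. tip on the spot inside the ring (distance between probe_tip and ring_spot below 0.008 m and contact force between probe and plate above 0.3 N and x of probe_tip in the frame of plate between -0.007 and 0.007 m and angle between the z axis of probe_grip and the z axis of plate, either way round below 0.18 rad), for 0.3 s.
At the end, for the whole second after the job is handed in: The robot holds the probe, clear of its stand: tip on the plate within 8 mm of the ring centre, 0.5 to 8 N, sprung tip 2 to 8.5 mm in, square to the face within 8 degrees, at rest (10 mm/s, 0.1 rad/s); fingers off the plate; magnifier, coupon, tin moved under 15 mm (distance between probe_tip and ring_spot below 0.008 m and angle between the z axis of probe_grip and the z axis of plate, either way round below 0.14 rad and contact force between probe and plate between 0.5 and 8 N and value of joint plunger between 0.002 and 0.0085 m and contact force between the fingers and probe above 1 N and contact force between probe and stand below 0.05 N and contact force between the fingers and plate below 0.05 N and linear speed of probe below 0.01 m/s and angular speed of probe below 0.1 rad/s and distance of each of loupe, coupon_3, parts_tin from where it was at the start of the episode below 0.015 m); the arm keeps its last pose, push and grip.
It fails at once if probe pressed on the plate with more than 15 N (contact force between probe and plate above 15 N).
It fails at once if tip drawn faster than 8 cm/s while pressed on the plate (contact force between probe and plate above 0.5 N and linear speed of probe above 0.08 m/s).
It fails at once if tip on the plate more than 10 mm beside the bead's centre line (contact force between probe and plate above 0.5 N and (x of probe_tip in the frame of plate above 0.01 m or x of probe_tip in the frame of plate below -0.01 m)).
It fails at once if tip lifted 4 to 12 mm off the face over the middle part of the bead (z of probe_tip in the frame of plate between 0.004 and 0.012 m and y of probe_tip in the frame of plate between -0.028 and 0.028 m and x of probe_tip in the frame of plate between -0.012 and 0.012 m).
It fails at once if magnifier, coupon or tin moved over 15 mm (distance of any of loupe, coupon_3, parts_tin from where it was at the start of the episode above 0.015 m).
It also fails if it takes over 48 s, if anything falls off the work surface, if the arm or the gripper's body presses on something with over 40 N, if the wrist force passes 120 N, or if a joint passes its speed limit or range.

## Working session

There is one attempt and no reset: what is moved stays moved. The work goes in short steps, Python scripts to look and compute and a tool call to move; the robot and the scene stay as the last step left them, time stands still between calls to the robot, and variables do not carry over. Pictures are saved under pics/ and viewed, at most 10 in all, crops included, and the job is handed in when it is done.

Besides the shell and the picture viewer there is one more tool, called after "Emit:" as name(argument=value, ...) on one line, values as JSON. move_arm: Moves the arm, as the interface text tells. Its arguments: {"type":"object","properties":{"moves":{"type":"array"},"grip_force":{"type":"number"}},"required":["moves"]}

```bash
mkdir -p pics
cat > h.py <<'E'
import numpy as np, cv2
from cell import env, imaging, sign_off
from scipy.spatial.transform import Rotation as R
def cam(n):
    c=imaging.read_camera(n); c['K']=np.array([[c['fx'],0,c['cx']],[0,c['fy'],c['cy']],[0,0,1.]]); c['d']=np.array(c['dist'],float)
    T=np.array(c['extrinsics']); c['R']=T[:3,:3]@np.diag([1,-1,-1]); c['t']=T[:3,3]; return c
def proj(c,P):
    Rw=c['R'].T; return cv2.projectPoints(np.atleast_2d(np.float64(P)),cv2.Rodrigues(Rw)[0],-Rw@c['t'],c['K'],c['d'])[0][:,0]
def ray(c,uv):
    n=cv2.undistortPoints(np.float64(np.atleast_2d(uv))[:,None],c['K'],c['d'])[:,0]
    return np.c_[n,np.ones(len(n))]@c['R'].T
def onplane(c,uv,p0,n):
    r=ray(c,uv); return c['t']+r*((np.dot(n,p0-c['t']))/(r@n))[:,None]
def save(c,f,box=None,s=1):
    im=c['color'][:,:,::-1]
    if box: im=im[box[1]:box[3],box[0]:box[2]]
    cv2.imwrite('pics/'+f,cv2.resize(im,None,fx=s,fy=s,interpolation=cv2.INTER_CUBIC))
E
python3 - <<'E'
from h import *
ims=[]
for n in ['top','side']:
    c=cam(n); save(c,n+'0.png'); print(n,c['t'].round(3),c['R'][:,2].round(2),c['fx'])
    for l in ['probe_grip','stand','plate','start_spot','ring_spot','loupe','coupon_3','parts_tin','probe_tip']:
        print(l,[(np.round(d['xyz'],3).tolist(),round(d['conf'],2)) for d in imaging.find_in(n,l)])
s=env.sense(); print(s['ee_pos'],s['eef_rot'],s['force'],s['clock'])
E
```

```text
top [0.457 0.013 0.998] [ 0.08 -0.03 -1.  ] 527.4709988715562
probe_grip [([0.434, -0.114, 0.127], 0.68), ([0.621, -0.105, 0.113], 0.63), ([0.436, -0.198, 0.157], 0.59), ([0.526, 0.199, 0.156], 0.56), ([0.558, 0.054, 0.054], 0.17)]
stand [([0.441, -0.106, 0.007], 0.75)]
plate [([0.558, 0.055, 0.054], 0.92), ([0.437, -0.115, 0.127], 0.19)]
start_spot []
ring_spot []
loupe [([0.434, -0.114, 0.127], 0.68), ([0.442, -0.014, 0.033], 0.58)]
coupon_3 [([0.417, 0.116, 0.008], 0.58)]
parts_tin [([0.43, 0.211, 0.024], 0.81)]
probe_tip []
side [0.08  0.649 0.53 ] [ 0.49 -0.71 -0.5 ] 558.7255324895726
probe_grip [([0.621, -0.091, 0.084], 0.91), ([0.521, 0.217, 0.113], 0.89), ([0.431, -0.107, 0.096], 0.74), ([0.411, 0.122, 0.011], 0.69), ([0.437, -0.198, 0.11], 0.56)]
stand [([0.423, -0.1, 0.025], 0.67)]
plate [([0.55, 0.066, 0.058], 0.65)]
start_spot []
ring_spot [([0.546, 0.1, 0.056], 0.62)]
loupe [([0.432, -0.008, 0.02], 0.87)]
coupon_3 [([0.411, 0.121, 0.011], 0.67)]
parts_tin [([0.424, 0.225, 0.024], 0.9)]
probe_tip []
[ 0.1616081  -0.65536208  0.23129236] [ 9.92700857e-01  1.20602688e-01 -1.26484880e-05 -1.03261392e-05] [-0.8662508   0.71291782  0.56358129] 1.0
```

View pics/top0.png

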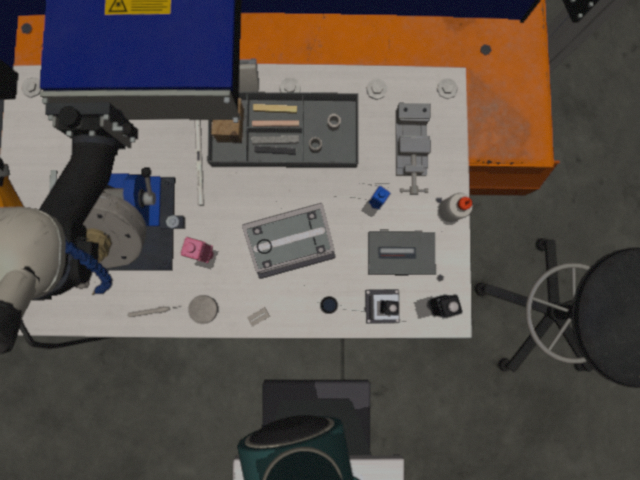

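View pics/side0.png

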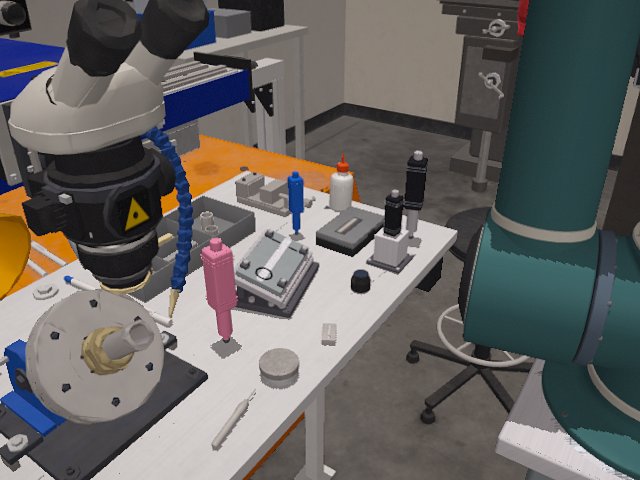

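Run:
```python
from h import *
t=cam('top'); s=cam('side')
a=cv2.resize(t['color'][190:330,235:415],None,fx=4.4,fy=4.2,interpolation=cv2.INTER_CUBIC)
save(t,'topc.png',(235,190,415,325),4.4)
save(s,'sidec.png',(225,150,435,305),3.8)
```

```text
(no output)
```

View pics/topc.png

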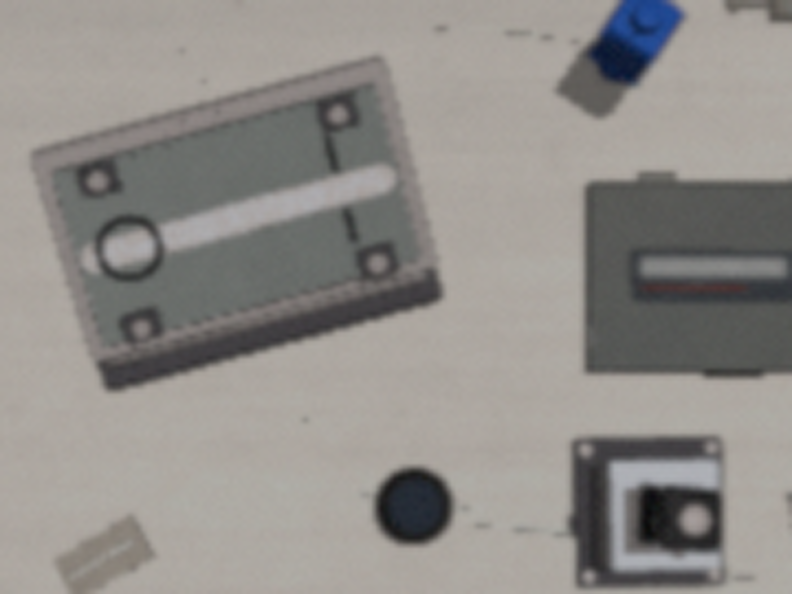

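View pics/sidec.png

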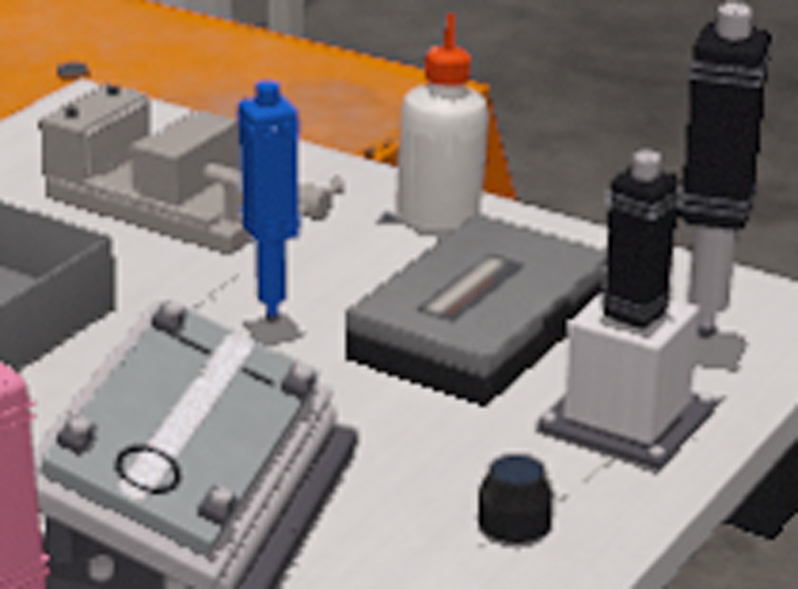

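```bash
cat > fit.py <<'E'
from h import *
from scipy.optimize import least_squares
def up(o,s,l): return (np.array(l,float)+.5)/s-.5+np.array(o)
obs={'top':up((235,190),4.4,[(97,180),(338,114),(141,327),(378,262),(129,247),(341.5,188)]),
 'side':up((225,150),3.8,[(77,432),(170,315),(218,502),(300,375),(148,470),(226,360)])}
cs={n:cam(n) for n in obs}
Rp=lambda a: (R.from_euler('z',a)*R.from_euler('y',-20,degrees=True)).as_matrix()
def model(p):
    x,y,a,yr,ys,h=p
    L=np.array([(.032,.05,h),(.032,-.05,h),(-.032,.05,h),(-.032,-.05,h),(0,yr,0),(0,ys,0)])
    return L@Rp(a).T+[x,y,.054]
def res(p): return np.concatenate([(proj(cs[n],model(p))-obs[n]).ravel() for n in obs])
r=least_squares(res,[.555,.055,.27,.04,-.04,.01],x_scale=.01)
print(r.x.round(4),'yaw',np.degrees(r.x[2])); print(r.fun.reshape(-1,2).round(1))
M=model(r.x); print('ring',M[4].round(4),'start',M[5].round(4),'n',Rp(r.x[2])[:,2])
# probe
from itertools import product
sil={}
for n in cs:
    for d in imaging.silhouettes(n,'probe_grip'):
        v,u=np.nonzero(d['pixels']); q=proj(cs[n],[[.433,-.11,.1]])[0]
        if np.hypot(u.mean()-q[0],v.mean()-q[1])<12: sil[n]=d['pixels']; print(n,d['conf'],len(u)); break
def mask(c,x,y,a):
    m=np.zeros((480,640),np.uint8)
    for h,z0,z1 in ((.012,.056,.126),(.006,.126,.136)):
        P=np.array(list(product((-h,h),(-h,h),(z0,z1))))@R.from_euler('z',a).as_matrix().T+[x,y,0]
        cv2.fillConvexPoly(m,cv2.convexHull(np.round(proj(c,P)*16).astype(np.int32)),1,shift=4)
    return m>0
def iou(p): return sum((mask(cs[n],*p)&sil[n]).sum()/(mask(cs[n],*p)|sil[n]).sum() for n in sil)
best=max(((iou((x,y,a)),x,y,np.degrees(a)) for x in np.arange(.422,.446,.002) for y in np.arange(-.122,-.098,.002) for a in np.radians(np.arange(-45,45,5))))
print(best)
for a in range(-45,45,10): print(a,round(iou((best[1],best[2],np.radians(a))),3),end=' ')
E
python3 fit.py
```

```text
[ 0.5548  0.0555  0.2772  0.0463 -0.0439  0.0043] yaw 15.882465614069858
[[ 0.1 -0.1]
 [-0.2 -0.1]
 [ 0.1 -0.1]
 [-0.3 -0.2]
 [-0.1  0.4]
 [ 0.   0.4]
 [-0.  -0.4]
 [-0.1 -0.3]
 [ 0.1 -0.2]
 [-0.2  0.7]
 [ 0.  -0.3]
 [ 0.1 -0.1]]
ring [0.5421 0.1    0.054 ] start [0.5668 0.0133 0.054 ] n [-0.32896356 -0.0935989   0.93969262]
top 0.83 287
side 0.61 668
(np.float64(1.6272522522522523), np.float64(0.434), np.float64(-0.118), np.float64(0.0))
-45 1.494 -35 1.482 -25 1.493 -15 1.557 -5 1.603 5 1.587 15 1.623 25 1.594 35 1.564
```

Run:
```python
from h import *
t=cam('top'); s=cam('side')
up=lambda o,sc,l:(np.array(l,float)+.5)/sc-.5+np.array(o)
Z=np.array([0,0,1.])
def P(c,uv,z): return onplane(c,uv,Z*z,Z).round(4)[:,:2].tolist()
T=lambda l:up((235,190),4.4,l); S=lambda l:up((225,150),3.8,l)
print('stud top',P(t,T([(695,520)]),.136),P(s,S([(648,158)]),.136))
print('foot',P(t,T([(575,437),(720,440),(722,585),(578,585)]),.006))
print('stand top side',P(s,S([(567,322),(628,355),(698,312)]),.056))
print('handle bottom side',P(s,S([(607,308),(637,322),(668,312)]),.056))
print('handle top side',P(s,S([(612,180),(643,198),(674,183)]),.126))
save(t,'hc.png',(370,280,480,330),7)
c=s;print(proj(s,[[.433,-.115,.1]]))
im=np.hstack([cv2.resize(t['color'][285:325,365:415],(500,400),interpolation=3),cv2.resize(s['color'][185:245,378:408],(200,400),interpolation=3)])
cv2.imwrite('pics/hc.png',im[:,:,::-1])
```

```text
stud top [[0.4347, -0.1186]] [[0.4321, -0.1144]]
foot [[0.4666, -0.087], [0.4655, -0.1493], [0.4037, -0.1498], [0.4037, -0.0881]]
stand top side [[0.4567, -0.0951], [0.4205, -0.0841], [0.4115, -0.1358]]
handle bottom side [[0.4476, -0.1164], [0.4304, -0.1124], [0.4229, -0.1283]]
handle top side [[0.444, -0.1052], [0.4249, -0.0969], [0.4203, -0.1174]]
[[393.34746926 210.46600533]]
```

View pics/hc.png

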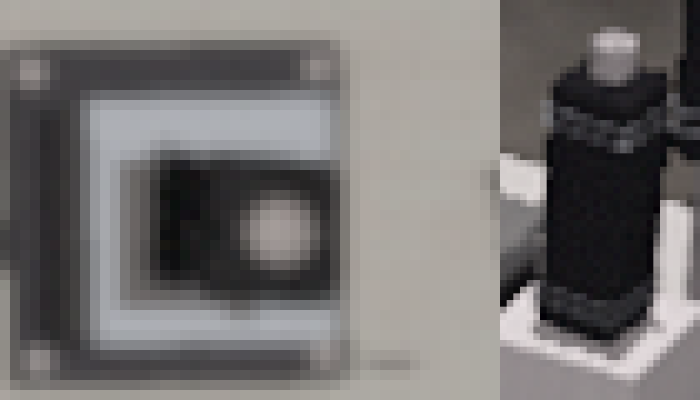

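Emit:
move_arm(moves=[{"tx": 0.65, "ty": -0.75, "tz": -0.04, "turn": -0.045, "grip": 0.6}, {"tx": 0.65, "ty": -0.75, "tz": -0.04, "turn": -0.045, "grip": 0.6}, {"tx": 0.65, "ty": -0.75, "tz": -0.04, "turn": -0.045, "grip": 0.6}, {"tx": 0.65, "ty": -0.75, "tz": -0.04, "turn": -0.045, "grip": 0.6}, {"tx": 0.65, "ty": -0.75, "tz": -0.04, "turn": -0.045, "grip": 0.6}, {"tx": 0.65, "ty": -0.75, "tz": -0.04, "turn": -0.045, "grip": 0.6}, {"tx": 0.65, "ty": -0.75, "tz": -0.04, "turn": -0.045, "grip": 0.6}, {"tx": 0.65, "ty": -0.75, "tz": -0.04, "turn": -0.045, "grip": 0.6}, {"tx": 0.65, "ty": -0.75, "tz": -0.04, "turn": -0.045, "grip": 0.6}, {"tx": 0.65, "ty": -0.75, "tz": -0.04, "turn": -0.045, "grip": 0.6}])

```text
clock: 2.23
ee_pos: [0.3433, -0.2988, 0.248]
eef_rot: [0.99, 0.139, 0.001, 0.0]
force: [-0.4, -0.3, -0.9]
grip_width: 0.051
grip_force: 0.0
```

```bash
cat > go.py <<'E'
from h import *
import sys
def tool(target):
    s=env.sense(); Rt=R.from_quat(s['eef_rot']).as_matrix()
    e=R.from_quat(s['eef_rot']).as_matrix()[:,0]
    print('clk',round(s['clock'],2),'pos',s['ee_pos'].round(4) if hasattr(s['ee_pos'],'round') else s['ee_pos'],'yaw',np.degrees(np.arctan2(e[1],e[0])).round(2),'zt',Rt[:,2].round(4),'F',np.round(s['force'],2),'w',s['grip_width'],'gf',s['grip_force'])
    if target is not None: print('share',(Rt.T@(np.array(target)-s['ee_pos'])/.4).round(4))
if __name__=='__main__': tool([float(a) for a in sys.argv[1:4]] if len(sys.argv)>3 else None)
E
python3 go.py .434 -.117 .24
```

```text
clk 2.23 pos [ 0.3433 -0.2988  0.248 ] yaw 15.96 zt [ 1.3e-03 -3.0e-04 -1.0e+00] F [-0.35 -0.33 -0.91] w 0.050978297578226674 gf 0.0
share [ 0.343  -0.3745  0.02  ]
```

Emit:
move_arm(moves=[{"tx": 0.345, "ty": -0.38, "tz": 0.02, "grip": 0.6}, {"tx": 0.345, "ty": -0.38, "tz": 0.02, "grip": 0.6}, {"tx": 0.345, "ty": -0.38, "tz": 0.02, "grip": 0.6}, {"tx": 0.345, "ty": -0.38, "tz": 0.02, "grip": 0.6}, {"tx": 0.345, "ty": -0.38, "tz": 0.02, "grip": 0.6}, {"tx": 0.345, "ty": -0.38, "tz": 0.02, "grip": 0.6}, {"tx": 0.345, "ty": -0.38, "tz": 0.02, "grip": 0.6}])

```text
schema error: expected keys tx, ty, tz, turn, grip
```

```bash
python3 go.py .434 -.117 .073
```

```text
clk 2.23 pos [ 0.3433 -0.2988  0.248 ] yaw 15.96 zt [ 1.3e-03 -3.0e-04 -1.0e+00] F [-0.35 -0.33 -0.91] w 0.050978297578226674 gf 0.0
share [ 0.3425 -0.3748  0.4375]
```

Emit:
move_arm(moves=[{"tx": 0.345, "ty": -0.38, "tz": 0.02, "turn": 0, "grip": 0.6}, {"tx": 0.345, "ty": -0.38, "tz": 0.02, "turn": 0, "grip": 0.6}, {"tx": 0.345, "ty": -0.38, "tz": 0.02, "turn": 0, "grip": 0.6}, {"tx": 0.345, "ty": -0.38, "tz": 0.02, "turn": 0, "grip": 0.6}, {"tx": 0.345, "ty": -0.38, "tz": 0.02, "turn": 0, "grip": 0.6}, {"tx": 0.345, "ty": -0.38, "tz": 0.02, "turn": 0, "grip": 0.6}, {"tx": 0.345, "ty": -0.38, "tz": 0.02, "turn": 0, "grip": 0.6}])

```text
clock: 2.82
ee_pos: [0.4339, -0.1161, 0.2393]
eef_rot: [0.99, 0.14, -0.0, -0.0]
force: [0.5, -0.5, 0.3]
grip_width: 0.0511
grip_force: 0.0
```

```bash
python3 go.py .434 -.117 .073
```

```text
clk 2.82 pos [ 0.4339 -0.1161  0.2393] yaw 16.11 zt [-1.e-04  0.e+00 -1.e+00] F [ 0.47 -0.49  0.34] w 0.051119095452003875 gf 0.0
share [-3.000e-04  2.200e-03  4.157e-01]
```

Emit:
move_arm(moves=[{"tx": 0, "ty": 0.002, "tz": 0.1, "turn": 0, "grip": 0.6}, {"tx": 0, "ty": 0.002, "tz": 0.2, "turn": 0, "grip": 0.6}, {"tx": 0, "ty": 0.002, "tz": 0.28, "turn": 0, "grip": 0.6}, {"tx": 0, "ty": 0.002, "tz": 0.35, "turn": 0, "grip": 0.6}, {"tx": 0, "ty": 0.002, "tz": 0.4, "turn": 0, "grip": 0.6}, {"tx": 0, "ty": 0.002, "tz": 0.415, "turn": 0, "grip": 0.6}, {"tx": 0, "ty": 0.002, "tz": 0.415, "turn": 0, "grip": 0.6}])

```text
clock: 3.4
ee_pos: [0.4327, -0.1193, 0.0722]
eef_rot: [0.991, 0.137, -0.001, -0.0]
force: [0.5, 0.6, -0.1]
grip_width: 0.0515
grip_force: 0.0
```

```bash
python3 go.py
python3 - <<'E'
from h import *
t=cam('top'); s=cam('side')
im=np.hstack([cv2.resize(t['color'][260:340,340:420],(400,400),interpolation=3),cv2.resize(s['color'][170:250,350:430],(400,400),interpolation=3)])
cv2.imwrite('pics/g1.png',im[:,:,::-1])
E
```

```text
clk 3.4 pos [ 0.4327 -0.1193  0.0722] yaw 15.8 zt [-2.2e-03  6.0e-04 -1.0e+00] F [ 0.48  0.64 -0.08] w 0.051534880715148224 gf 0.0
```

View pics/g1.png

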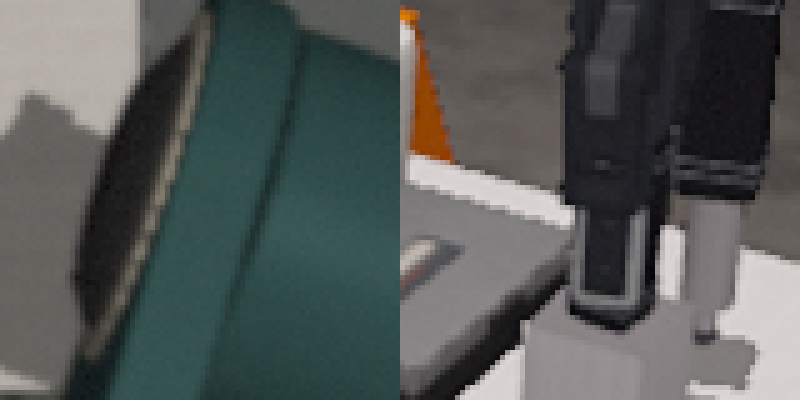

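Emit:
move_arm(grip_force=40, moves=[{"tx": 0, "ty": 0, "tz": 0, "turn": 0, "grip": 0.2}, {"tx": 0, "ty": 0, "tz": 0, "turn": 0, "grip": 0.2}, {"tx": 0, "ty": 0, "tz": 0, "turn": 0, "grip": 0.2}, {"tx": 0, "ty": 0, "tz": 0, "turn": 0, "grip": 0.2}, {"tx": 0, "ty": 0, "tz": 0, "turn": 0, "grip": 0.2}, {"tx": 0, "ty": 0, "tz": 0, "turn": 0, "grip": 0.2}])

```text
clock: 4.0
ee_pos: [0.4343, -0.119, 0.075]
eef_rot: [0.99, 0.138, 0.001, 0.001]
force: [-1.5, -1.4, 7.0]
grip_width: 0.0289
grip_force: 39.1
```

```bash
python3 go.py
```

```text
clk 4.0 pos [ 0.4343 -0.119   0.075 ] yaw 15.88 zt [ 0.0023 -0.001  -1.    ] F [-1.47 -1.4   6.96] w 0.028889121894545497 gf 39.0823582559824
```

Emit:
move_arm(grip_force=40, moves=[{"tx": 0, "ty": 0, "tz": 0, "turn": 0, "grip": 0.5}, {"tx": 0, "ty": 0, "tz": 0, "turn": 0, "grip": 0.5}, {"tx": 0, "ty": 0, "tz": 0, "turn": 0.29, "grip": 0.5}, {"tx": 0, "ty": 0, "tz": 0, "turn": 0.29, "grip": 0.5}, {"tx": 0, "ty": 0, "tz": 0, "turn": 0.29, "grip": 0.2}, {"tx": 0, "ty": 0, "tz": 0, "turn": 0.29, "grip": 0.2}, {"tx": 0, "ty": 0, "tz": 0, "turn": 0.29, "grip": 0.2}, {"tx": 0, "ty": 0, "tz": 0, "turn": 0.29, "grip": 0.2}, {"tx": 0, "ty": 0, "tz": 0, "turn": 0.29, "grip": 0.2}, {"tx": 0, "ty": 0, "tz": 0, "turn": 0.29, "grip": 0.2}])

```text
clock: 4.83
ee_pos: [0.4337, -0.1187, 0.0736]
eef_rot: [1.0, 0.025, 0.0, 0.0]
force: [-1.3, 1.0, 6.8]
grip_width: 0.0247
grip_force: 37.7
```

```bash
python3 go.py
```

```text
clk 4.83 pos [ 0.4337 -0.1187  0.0736] yaw 2.91 zt [ 3.e-04 -1.e-04 -1.e+00] F [-1.3   1.01  6.76] w 0.02469261452464381 gf 37.66474351286888
```

Emit:
move_arm(grip_force=30, moves=[{"tx": 0, "ty": 0, "tz": -0.025, "turn": 0, "grip": 0.2}, {"tx": 0, "ty": 0, "tz": -0.05, "turn": 0, "grip": 0.2}, {"tx": 0, "ty": 0, "tz": -0.075, "turn": 0, "grip": 0.2}, {"tx": 0, "ty": 0, "tz": -0.075, "turn": 0, "grip": 0.2}, {"tx": -0.01, "ty": 0, "tz": -0.075, "turn": 0, "grip": 0.2}, {"tx": -0.02, "ty": 0, "tz": -0.075, "turn": 0, "grip": 0.2}])

```text
clock: 5.33
ee_pos: [0.4258, -0.1191, 0.1035]
eef_rot: [1.0, 0.025, 0.001, 0.0]
force: [5.4, -0.0, 1.5]
grip_width: 0.0236
grip_force: 30.1
```

```bash
python3 go.py;python3 - <<'E'
from h import *
s=cam('side'); t=cam('top')
im=np.hstack([cv2.resize(t['color'][260:340,340:420],(400,400),interpolation=3),cv2.resize(s['color'][150:250,350:430],(400,500),interpolation=3)[100:]])
cv2.imwrite('pics/g2.png',cv2.resize(s['color'][150:250,340:440],(600,600),interpolation=3)[:,:,::-1])
E
```

```text
clk 5.33 pos [ 0.4258 -0.1191  0.1035] yaw 2.84 zt [ 1.4e-03 -2.0e-04 -1.0e+00] F [ 5.39 -0.02  1.48] w 0.02358379076414027 gf 30.097371339797974
```

View pics/g2.png

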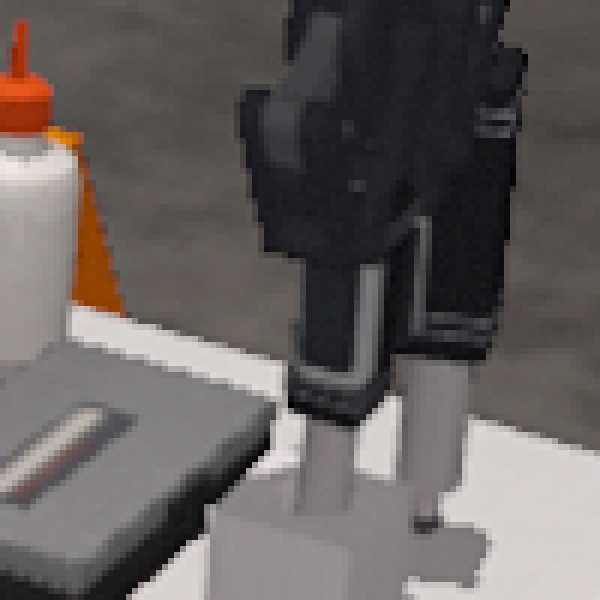

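Emit:
move_arm(moves=[{"tx": -0.01, "ty": 0, "tz": 0, "turn": 0, "grip": 0.2}, {"tx": -0.02, "ty": 0, "tz": 0, "turn": 0, "grip": 0.2}, {"tx": -0.03, "ty": 0, "tz": 0, "turn": 0, "grip": 0.2}, {"tx": -0.04, "ty": 0, "tz": 0, "turn": 0, "grip": 0.2}, {"tx": -0.045, "ty": 0, "tz": 0, "turn": 0, "grip": 0.2}, {"tx": -0.045, "ty": 0, "tz": 0, "turn": 0, "grip": 0.2}])

```text
clock: 5.93
ee_pos: [0.4073, -0.1198, 0.1029]
eef_rot: [1.0, 0.025, -0.0, -0.0]
force: [4.4, 2.4, -3.5]
grip_width: 0.0236
grip_force: 29.9
```

```bash
python3 go.py;python3 - <<'E'
from h import *
s=cam('side'); t=cam('top')
cv2.imwrite('pics/g3.png',cv2.resize(s['color'][150:250,340:440],(600,600),interpolation=3)[:,:,::-1])
E
```

```text
clk 5.93 pos [ 0.4073 -0.1198  0.1029] yaw 2.82 zt [-0.e+00  3.e-04 -1.e+00] F [ 4.37  2.38 -3.52] w 0.023604496734148668 gf 29.87860769033432
```

View pics/g3.png

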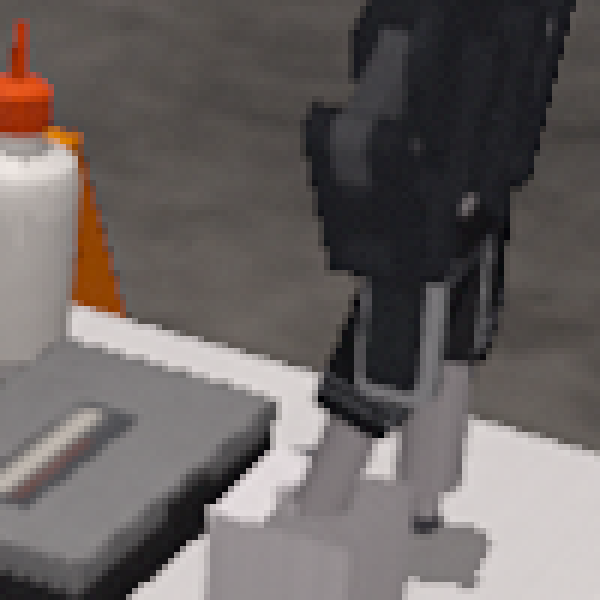

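Emit:
move_arm(grip_force=80, moves=[{"tx": 0, "ty": 0, "tz": 0, "turn": 0, "grip": 0.2}, {"tx": 0, "ty": 0, "tz": 0, "turn": 0, "grip": 0.2}, {"tx": 0, "ty": 0, "tz": -0.05, "turn": 0, "grip": 0.2}, {"tx": 0, "ty": 0, "tz": -0.1, "turn": 0, "grip": 0.2}, {"tx": 0, "ty": 0, "tz": -0.15, "turn": 0, "grip": 0.2}, {"tx": 0, "ty": 0, "tz": -0.22, "turn": 0, "grip": 0.2}, {"tx": 0, "ty": 0, "tz": -0.22, "turn": -0.15, "grip": 0.2}, {"tx": 0, "ty": 0, "tz": -0.22, "turn": -0.29, "grip": 0.2}, {"tx": 0, "ty": 0, "tz": -0.22, "turn": -0.29, "grip": 0.2}])

```text
clock: 6.78
ee_pos: [0.4075, -0.12, 0.1915]
eef_rot: [0.99, 0.141, -0.0, 0.0]
force: [0.1, -0.6, -1.5]
grip_width: 0.0234
grip_force: 79.5
```

```bash
python3 go.py .529 .0025 .19
```

```text
clk 6.78 pos [ 0.4075 -0.12    0.1915] yaw 16.2 zt [-4.e-04 -2.e-04 -1.e+00] F [ 0.06 -0.6  -1.45] w 0.023393280111560933 gf 79.46113586425781
share [ 0.3771 -0.2094  0.0034]
```

Emit:
move_arm(moves=[{"tx": 0.09, "ty": -0.05, "tz": 0, "turn": 0, "grip": 0.2}, {"tx": 0.18, "ty": -0.1, "tz": 0, "turn": 0, "grip": 0.2}, {"tx": 0.27, "ty": -0.15, "tz": 0.02, "turn": 0, "grip": 0.2}, {"tx": 0.34, "ty": -0.19, "tz": 0.05, "turn": 0, "grip": 0.2}, {"tx": 0.377, "ty": -0.21, "tz": 0.07, "turn": 0, "grip": 0.2}, {"tx": 0.377, "ty": -0.21, "tz": 0.075, "turn": 0, "grip": 0.2}, {"tx": 0.377, "ty": -0.21, "tz": 0.075, "turn": 0, "grip": 0.2}])

```text
clock: 7.37
ee_pos: [0.5293, 0.0026, 0.1597]
eef_rot: [0.991, 0.137, -0.002, -0.0]
force: [-0.3, -1.2, -1.2]
grip_width: 0.0231
grip_force: 79.4
```

```bash
python3 go.py;python3 - <<'E'
from h import *
s=cam('side'); t=cam('top')
cv2.imwrite('pics/g4.png',np.hstack([cv2.resize(s['color'][165:265,235:335],(590,590),interpolation=3),cv2.resize(t['color'][210:260,290:320],(210,350),interpolation=3)[[min(i,349) for i in range(590)]]])[:,:,::-1])
E
```

```text
clk 7.37 pos [0.5293 0.0026 0.1597] yaw 15.78 zt [-3.3e-03 -1.0e-04 -1.0e+00] F [-0.3  -1.22 -1.25] w 0.023137073257128136 gf 79.44407343864441
```

View pics/g4.png

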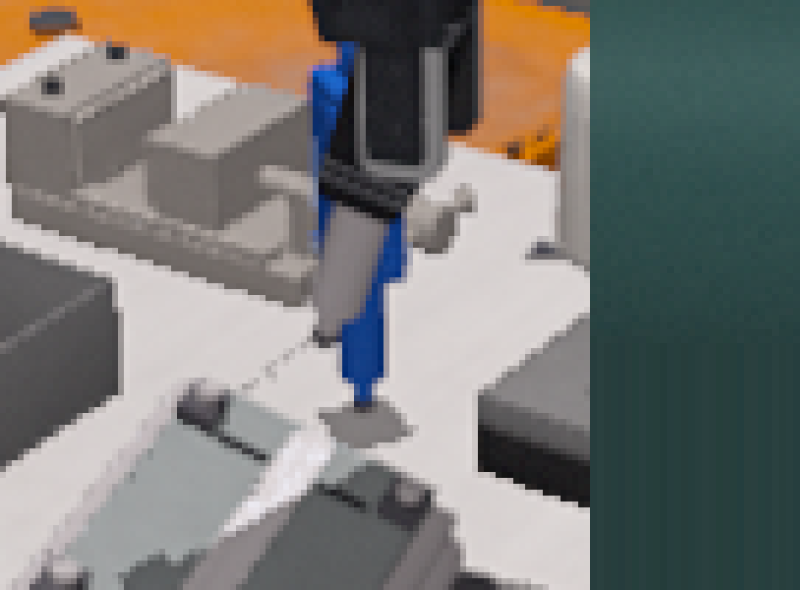

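```bash
cat > ax.py <<'E'
from h import *
s=cam('side'); st=env.sense()
Rt=R.from_quat(st['eef_rot']).as_matrix(); p=np.array(st['ee_pos'])
for off in (.019,):
  for th in (14,17,20,23,26):
    a=-Rt[:,2]*np.cos(np.radians(th))-Rt[:,0]*np.sin(np.radians(th))
    g=p-Rt[:,2]*off
    pts=[g-a*.085]
    for d in (.071,.035):
        for w in (-1,1):
            v=np.cross(a,ray(s,proj(s,[g]))[0]); v/=np.linalg.norm(v); pts.append(g-a*d+w*.008*v)
    print(th,((proj(s,pts)-[235,165]+.5)*5.9).round(0).tolist())
E
python3 ax.py
```

```text
14 [[354.0, 341.0], [393.0, 306.0], [336.0, 291.0], [422.0, 194.0], [364.0, 180.0]]
17 [[339.0, 335.0], [380.0, 302.0], [324.0, 285.0], [415.0, 194.0], [358.0, 175.0]]
20 [[324.0, 328.0], [367.0, 298.0], [312.0, 277.0], [408.0, 192.0], [352.0, 171.0]]
23 [[310.0, 321.0], [354.0, 294.0], [301.0, 270.0], [402.0, 191.0], [347.0, 166.0]]
26 [[296.0, 313.0], [342.0, 289.0], [290.0, 261.0], [395.0, 189.0], [342.0, 161.0]]
```

Run:
```python
from h import *
s=cam('side'); c=s['color'].astype(int)
print('cols 284..310')
for r in range(190,227): print(r,' '.join('%3d%s'%(c[r,k].mean(),'b' if c[r,k,2]-c[r,k,0]>60 else ' ') for k in range(284,311)))
```

```text
cols 284..310
190  99  100   99  102   96b  66b  80   71   30   18   21   24   84  118   58   45   45   40   28   26   27   25   29   84  126  117  104 
191 101   99   99  101   96b  57   66   60   58   63   42   18   59  107  114  111  110  110  102   86   87   80   81  114  124  114  129 
192  97   98   98  103   96   70   73   40   45   50   54   68   59   73  111  130  129  129  126  121  120  116  117  124  119  127  170 
193  99   95   95  102   96b  56   63   61   58   31   32   52   53   64   83   85   83   88   93  105  112  116  124  118  132  174  205 
194 160  153  132  118   90b  32   25   46   50   51   68   55   31   43   49   51   61   46   34   52   62   66  118  176  197  205  212 
195 173  170  160  153  120   28   16   21   23   39   54   56   61   61   31   39   49   49   65   73   59   24  138  210  213  209  207 
196 169  167  166  165  134   41b  27   18   18   22   18   34   48   53   54   64   44   34   48   58   47   95  182  214  209  207  206 
197 136  138  152  162  136   48b  50b  48b  40   31   15   18   21   26   42   52   51   64   63   50   69  160 
[... 3355 characters left out ...]
  213 
222 209  210  198  183  209  184  156  151  120   61b  68b  71b  72b  72b  67b  53b 155  216  211  210  211  211  212  212  212  212  212 
223 211  197  170  198  213  211  205  200  157   56b  70b  72b  71b  70b  66b  54b 156  216  211  211  211  212  212  212  211  212  212 
224 181  205  197  212  211  211  213  208  168   55b  69b  71b  72b  71b  65b  53b 156  216  211  211  211  211  212  212  212  212  211 
225 198  212  211  210  211  210  212  206  165   55b  68b  70b  73b  70b  69b  52b 156  217  212  211  211  211  212  212  212  212  211 
226 211  211  209  210  210  210  212  205  163   56b  69b  72b  72b  71b  66b  52b 156  217  212  211  211  211  212  212  213  213  212
```

```bash
cat > tip.py <<'E'
from h import *
def tip(uv):
    s=cam('side'); st=env.sense(); Rt=R.from_quat(st['eef_rot']).as_matrix(); p=np.array(st['ee_pos'])
    P=onplane(s,[uv],p,Rt[:,1])[0]; l=Rt.T@(P-p); g=l+[0,0,.019]
    print('tip',P.round(4),'rel TCP tool',l.round(4),'dist to grip',np.linalg.norm(g).round(4),'angle',np.degrees(np.arctan2(g[0],g[2])).round(1))
    a=.2772; Rp=(R.from_euler('z',a)*R.from_euler('y',-20,degrees=True)).as_matrix()
    print('in plate',(Rp.T@(P-[.5548,.0555,.054])).round(4))
if __name__=='__main__':
    import sys; tip([float(x) for x in sys.argv[1:3]])
E
python3 tip.py 290.6 221.5; python3 tip.py 290.6 221.0
```

```text
tip [0.5555 0.0088 0.0985] rel TCP tool [ 0.0271 -0.      0.0636] dist to grip 0.0869 angle 18.2
in plate [ 0.0039 -0.0451  0.0459]
tip [0.5555 0.0088 0.0994] rel TCP tool [0.027  0.     0.0626] dist to grip 0.0859 angle 18.3
in plate [ 0.0041 -0.0451  0.0468]
```

```bash
cat > pl.py <<'E'
from h import *
import sys
Rp=(R.from_euler('z',.2772)*R.from_euler('y',-20,degrees=True)).as_matrix(); O=np.array([.5548,.0555,.054]); L=np.array([.0271,0,.0634])
st=env.sense(); Rt=R.from_quat(st['eef_rot']).as_matrix(); p=np.array(st['ee_pos'])
cur=Rp.T@(p+Rt@L-O); F=np.array(st['force'])
e=Rt[:,0]
print('clk',round(st['clock'],2),'plate (relaxed tip) mm',(cur*1e3).round(1),'F plate',(Rp.T@F).round(2),'yaw',np.degrees(np.arctan2(e[1],e[0])).round(1),'w',round(st['grip_width'],4))
for k,v in zip('xyz',Rp.T): print('1mm plate',k,'= share',(Rt.T@v*.0025).round(5))
if len(sys.argv)>3: print('share',(Rt.T@Rp@(np.array([float(a) for a in sys.argv[1:4]])*1e-3-cur)/.4).round(4))
E
python3 pl.py 0 -43.9 8
```

```text
clk 7.67 plate (relaxed tip) mm [  4.  -45.1  46. ] F plate [-0.06 -0.55 -1.41] yaw 15.8 w 0.0228
1mm plate x = share [ 0.00235 -0.      -0.00085]
1mm plate y = share [-0.     -0.0025 -0.    ]
1mm plate z = share [-0.00085  0.      -0.00235]
share [ 0.023  -0.0031  0.0927]
```

Emit:
move_arm(moves=[{"tx": 0.006, "ty": 0, "tz": 0.025, "turn": 0, "grip": 0.2}, {"tx": 0.012, "ty": -0.002, "tz": 0.05, "turn": 0, "grip": 0.2}, {"tx": 0.018, "ty": -0.003, "tz": 0.075, "turn": 0, "grip": 0.2}, {"tx": 0.023, "ty": -0.003, "tz": 0.092, "turn": 0, "grip": 0.2}, {"tx": 0.023, "ty": -0.003, "tz": 0.092, "turn": 0, "grip": 0.2}, {"tx": 0.023, "ty": -0.003, "tz": 0.092, "turn": 0, "grip": 0.2}])

```text
clock: 8.17
ee_pos: [0.538, 0.0059, 0.1237]
eef_rot: [0.99, 0.138, -0.001, -0.0]
force: [-0.6, -0.4, -1.3]
grip_width: 0.023
grip_force: 79.4
```

```bash
python3 pl.py 0 -43.9 0
python3 - <<'E'
from h import *
s=cam('side')
cv2.imwrite('pics/g5.png',cv2.resize(s['color'][195:275,245:325],(600,600),interpolation=3)[:,:,::-1])
E
```

```text
clk 8.17 plate (relaxed tip) mm [ -0.4 -43.1   6.8] F plate [-1.09 -0.25 -1.01] yaw 15.9 w 0.023
1mm plate x = share [ 0.00235 -0.      -0.00086]
1mm plate y = share [ 0.     -0.0025  0.    ]
1mm plate z = share [-0.00086 -0.      -0.00235]
share [0.0068 0.002  0.0157]
```

View pics/g5.png

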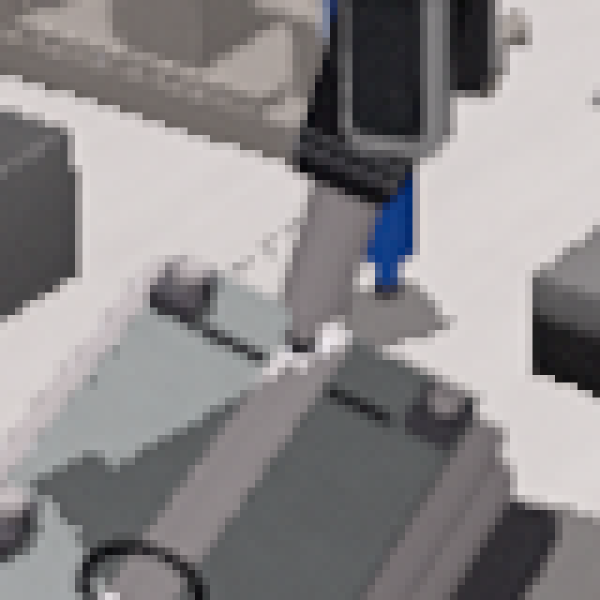

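Emit:
move_arm(moves=[{"tx": 0.002, "ty": 0.001, "tz": 0.004, "turn": 0, "grip": 0.2}, {"tx": 0.003, "ty": 0.001, "tz": 0.008, "turn": 0, "grip": 0.2}, {"tx": 0.004, "ty": 0.001, "tz": 0.011, "turn": 0, "grip": 0.2}, {"tx": 0.005, "ty": 0.001, "tz": 0.014, "turn": 0, "grip": 0.2}, {"tx": 0.006, "ty": 0.001, "tz": 0.016, "turn": 0, "grip": 0.2}, {"tx": 0.007, "ty": 0.001, "tz": 0.018, "turn": 0, "grip": 0.2}, {"tx": 0.008, "ty": 0.001, "tz": 0.02, "turn": 0, "grip": 0.2}, {"tx": 0.009, "ty": 0.001, "tz": 0.022, "turn": 0, "grip": 0.2}, {"tx": 0.009, "ty": 0.001, "tz": 0.024, "turn": 0, "grip": 0.2}, {"tx": 0.009, "ty": 0.001, "tz": 0.024, "turn": 0, "grip": 0.2}])

```text
clock: 9.05
ee_pos: [0.5418, 0.0064, 0.1148]
eef_rot: [0.99, 0.138, -0.0, 0.0]
force: [-1.9, 0.1, 0.3]
grip_width: 0.0229
grip_force: 79.5
```

```bash
python3 pl.py 0 -43.9 -4
python3 - <<'E'
from h import *
F=[]
for i in range(6): cam('side'); F.append(np.array(env.sense()['force']))
print(np.mean(F,0).round(2),np.std(F,0).round(2))
E
python3 pl.py 0 -43.9 -4
```

```text
clk 9.05 plate (relaxed tip) mm [  0.2 -43.7  -2.8] F plate [-1.57  0.61  0.9 ] yaw 15.9 w 0.0229
1mm plate x = share [ 0.00235 -0.      -0.00086]
1mm plate y = share [-0.     -0.0025 -0.    ]
1mm plate z = share [-0.00086  0.      -0.00235]
share [0.0006 0.0006 0.003 ]
[-1.87 -0.56  0.46] [0.43 0.24 0.54]
clk 9.35 plate (relaxed tip) mm [  0.2 -43.7  -2.7] F plate [-1.09 -0.18  1.48] yaw 15.9 w 0.0229
1mm plate x = share [ 0.00235 -0.      -0.00085]
1mm plate y = share [-0.     -0.0025 -0.    ]
1mm plate z = share [-0.00085  0.      -0.00235]
share [0.0006 0.0006 0.0033]
```

Emit:
move_arm(moves=[{"tx": 0.001, "ty": 0, "tz": 0.002, "turn": 0, "grip": 0.2}, {"tx": 0.0016, "ty": 0, "tz": 0.004, "turn": 0, "grip": 0.2}, {"tx": 0.0016, "ty": 0, "tz": 0.004, "turn": 0, "grip": 0.2}, {"tx": 0.0016, "ty": -0.003, "tz": 0.004, "turn": 0, "grip": 0.2}, {"tx": 0.0016, "ty": -0.007, "tz": 0.004, "turn": 0, "grip": 0.2}, {"tx": 0.0016, "ty": -0.011, "tz": 0.004, "turn": 0, "grip": 0.2}, {"tx": 0.0016, "ty": -0.015, "tz": 0.004, "turn": 0, "grip": 0.2}, {"tx": 0.0016, "ty": -0.019, "tz": 0.004, "turn": 0, "grip": 0.2}, {"tx": 0.0016, "ty": -0.023, "tz": 0.004, "turn": 0, "grip": 0.2}, {"tx": 0.0016, "ty": -0.027, "tz": 0.004, "turn": 0, "grip": 0.2}])

```text
clock: 10.18
ee_pos: [0.5394, 0.0171, 0.1134]
eef_rot: [0.99, 0.138, 0.0, 0.0]
force: [0.1, -3.4, 2.1]
grip_width: 0.0236
grip_force: 79.9
```

```bash
python3 pl.py 0 46.3 -5
```

```text
clk 10.18 plate (relaxed tip) mm [  0.3 -32.7  -4.4] F plate [-0.06 -3.27  2.25] yaw 15.9 w 0.0236
1mm plate x = share [ 0.00235  0.      -0.00085]
1mm plate y = share [ 0.     -0.0025 -0.    ]
1mm plate z = share [-0.00085  0.      -0.00235]
share [-0.0003 -0.1975  0.0017]
```

Emit:
move_arm(moves=[{"tx": 0, "ty": -0.004, "tz": 0, "turn": 0, "grip": 0.2}, {"tx": 0, "ty": -0.008, "tz": 0, "turn": 0, "grip": 0.2}, {"tx": 0, "ty": -0.012, "tz": 0, "turn": 0, "grip": 0.2}, {"tx": 0, "ty": -0.016, "tz": 0, "turn": 0, "grip": 0.2}, {"tx": 0, "ty": -0.02, "tz": 0, "turn": 0, "grip": 0.2}, {"tx": 0, "ty": -0.024, "tz": 0, "turn": 0, "grip": 0.2}, {"tx": 0, "ty": -0.028, "tz": 0, "turn": 0, "grip": 0.2}, {"tx": 0, "ty": -0.032, "tz": 0, "turn": 0, "grip": 0.2}, {"tx": 0, "ty": -0.036, "tz": 0, "turn": 0, "grip": 0.2}, {"tx": 0, "ty": -0.04, "tz": 0, "turn": 0, "grip": 0.2}])

```text
clock: 11.02
ee_pos: [0.535, 0.0325, 0.1133]
eef_rot: [0.99, 0.138, 0.0, -0.0]
force: [-0.8, -2.8, 2.2]
grip_width: 0.0228
grip_force: 79.9
```

```bash
python3 pl.py 0 46.3 -5
python3 - <<'E'
from h import *
s=cam('side'); c=s['color']
cv2.imwrite('pics/g6.png',cv2.resize(c[195:275,240:320],(600,600),interpolation=3)[:,:,::-1])
E
```

```text
clk 11.02 plate (relaxed tip) mm [  0.3 -16.7  -4.4] F plate [-0.67 -2.51  2.53] yaw 15.9 w 0.0228
1mm plate x = share [ 0.00235 -0.      -0.00086]
1mm plate y = share [-0.     -0.0025  0.    ]
1mm plate z = share [-0.00086  0.      -0.00235]
share [-0.0002 -0.1576  0.0015]
```

Emit:
move_arm(moves=[{"tx": 0, "ty": -0.004, "tz": 0, "turn": 0, "grip": 0.2}, {"tx": 0, "ty": -0.008, "tz": 0, "turn": 0, "grip": 0.2}, {"tx": 0, "ty": -0.012, "tz": 0, "turn": 0, "grip": 0.2}, {"tx": 0, "ty": -0.016, "tz": 0, "turn": 0, "grip": 0.2}, {"tx": 0, "ty": -0.02, "tz": 0, "turn": 0, "grip": 0.2}, {"tx": 0, "ty": -0.024, "tz": 0, "turn": 0, "grip": 0.2}, {"tx": 0, "ty": -0.028, "tz": 0, "turn": 0, "grip": 0.2}, {"tx": 0, "ty": -0.032, "tz": 0, "turn": 0, "grip": 0.2}, {"tx": 0, "ty": -0.036, "tz": 0, "turn": 0, "grip": 0.2}, {"tx": 0, "ty": -0.04, "tz": 0, "turn": 0, "grip": 0.2}])

```text
clock: 11.9
ee_pos: [0.5306, 0.0479, 0.1133]
eef_rot: [0.99, 0.138, -0.0, 0.0]
force: [-0.7, -3.1, 1.6]
grip_width: 0.0231
grip_force: 79.9
```

```bash
python3 pl.py 0 46.3 -5
```

```text
clk 11.9 plate (relaxed tip) mm [ 0.3 -0.7 -4.5] F plate [-0.87 -2.85  1.97] yaw 15.9 w 0.0231
1mm plate x = share [ 0.00235 -0.      -0.00086]
1mm plate y = share [-0.     -0.0025 -0.    ]
1mm plate z = share [-0.00086  0.      -0.00235]
share [-1.000e-04 -1.176e-01  1.500e-03]
```

Emit:
move_arm(moves=[{"tx": 0, "ty": -0.004, "tz": 0, "turn": 0, "grip": 0.2}, {"tx": 0, "ty": -0.008, "tz": 0, "turn": 0, "grip": 0.2}, {"tx": 0, "ty": -0.012, "tz": 0, "turn": 0, "grip": 0.2}, {"tx": 0, "ty": -0.016, "tz": 0, "turn": 0, "grip": 0.2}, {"tx": 0, "ty": -0.02, "tz": 0, "turn": 0, "grip": 0.2}, {"tx": 0, "ty": -0.024, "tz": 0, "turn": 0, "grip": 0.2}, {"tx": 0, "ty": -0.028, "tz": 0, "turn": 0, "grip": 0.2}, {"tx": 0, "ty": -0.032, "tz": 0, "turn": 0, "grip": 0.2}, {"tx": 0, "ty": -0.036, "tz": 0, "turn": 0, "grip": 0.2}, {"tx": 0, "ty": -0.04, "tz": 0, "turn": 0, "grip": 0.2}])

```text
clock: 12.73
ee_pos: [0.5263, 0.0633, 0.1133]
eef_rot: [0.99, 0.138, -0.0, -0.0]
force: [-0.5, -1.9, 2.1]
grip_width: 0.0229
grip_force: 79.9
```

```bash
python3 pl.py 0 46.3 -5
python3 - <<'E'
from h import *
s=cam('side')
for l in ['ring_spot','probe_tip','probe_grip']: print(l,[(np.round(d['xyz'],3).tolist(),round(d['conf'],2)) for d in imaging.find_in('side',l)])
E
```

```text
clk 12.73 plate (relaxed tip) mm [ 0.3 15.3 -4.5] F plate [-0.18 -1.74  2.33] yaw 15.9 w 0.0229
1mm plate x = share [ 0.00235 -0.      -0.00086]
1mm plate y = share [-0.     -0.0025  0.    ]
1mm plate z = share [-0.00086  0.      -0.00235]
share [-0.0002 -0.0775  0.0015]
ring_spot [([0.542, 0.102, 0.054], 0.63)]
probe_tip [([0.529, 0.212, 0.008], 0.4)]
probe_grip [([0.439, -0.197, 0.108], 0.86), ([0.617, -0.098, 0.057], 0.73), ([0.537, 0.073, 0.1], 0.6), ([0.517, 0.216, 0.11], 0.6)]
```

Emit:
move_arm(moves=[{"tx": 0, "ty": -0.004, "tz": 0, "turn": 0, "grip": 0.2}, {"tx": 0, "ty": -0.008, "tz": 0, "turn": 0, "grip": 0.2}, {"tx": 0, "ty": -0.012, "tz": 0, "turn": 0, "grip": 0.2}, {"tx": 0, "ty": -0.016, "tz": 0, "turn": 0, "grip": 0.2}, {"tx": 0, "ty": -0.02, "tz": 0, "turn": 0, "grip": 0.2}, {"tx": 0, "ty": -0.024, "tz": 0, "turn": 0, "grip": 0.2}, {"tx": 0, "ty": -0.028, "tz": 0, "turn": 0, "grip": 0.2}, {"tx": 0, "ty": -0.032, "tz": 0, "turn": 0, "grip": 0.2}, {"tx": 0, "ty": -0.036, "tz": 0, "turn": 0, "grip": 0.2}, {"tx": 0, "ty": -0.04, "tz": 0, "turn": 0, "grip": 0.2}])

```text
clock: 13.77
ee_pos: [0.5219, 0.0787, 0.1133]
eef_rot: [0.99, 0.138, -0.0, -0.0]
force: [0.1, -2.9, 1.3]
grip_width: 0.0231
grip_force: 79.9
```

Emit:
move_arm(moves=[{"tx": 0, "ty": -0.004, "tz": 0, "turn": 0, "grip": 0.2}, {"tx": 0, "ty": -0.008, "tz": 0, "turn": 0, "grip": 0.2}, {"tx": 0, "ty": -0.012, "tz": 0, "turn": 0, "grip": 0.2}, {"tx": 0, "ty": -0.016, "tz": 0, "turn": 0, "grip": 0.2}, {"tx": 0, "ty": -0.02, "tz": 0, "turn": 0, "grip": 0.2}, {"tx": 0, "ty": -0.024, "tz": 0, "turn": 0, "grip": 0.2}, {"tx": 0, "ty": -0.028, "tz": 0, "turn": 0, "grip": 0.2}, {"tx": 0, "ty": -0.032, "tz": 0, "turn": 0, "grip": 0.2}, {"tx": 0, "ty": -0.036, "tz": 0, "turn": 0, "grip": 0.2}, {"tx": 0, "ty": -0.037, "tz": 0, "turn": 0, "grip": 0.2}])

```text
clock: 14.6
ee_pos: [0.5178, 0.0931, 0.1133]
eef_rot: [0.99, 0.138, -0.0, -0.0]
force: [-1.0, -1.1, 1.6]
grip_width: 0.023
grip_force: 79.9
```

```bash
python3 pl.py 0 46.3 -5
python3 - <<'E'
from h import *
F=[]
for i in range(6): s=cam('side'); F.append(np.array(env.sense()['force']))
print(np.mean(F,0).round(2),np.std(F,0).round(2))
Rp=(R.from_euler('z',.2772)*R.from_euler('y',-20,degrees=True)).as_matrix(); O=np.array([.5548,.0555,.054])
print('ring px',proj(s,O+Rp@[0,.0463,0])); u,v=np.round(proj(s,O+Rp@[0,.0463,0])[0]).astype(int)
c=s['color'].astype(int)
print('cols',u-13,'..')
for r in range(v-20,v+8): print(r,' '.join('%3d'%c[r,k].mean() for k in range(u-13,u+16)))
E
```

```text
clk 14.6 plate (relaxed tip) mm [ 0.3 46.4 -4.5] F plate [-0.65 -0.77  1.93] yaw 15.9 w 0.023
1mm plate x = share [ 0.00235 -0.      -0.00086]
1mm plate y = share [ 0.     -0.0025  0.    ]
1mm plate z = share [-0.00086 -0.      -0.00235]
share [-0.0001  0.0002  0.0015]
[-1.69  1.36  1.77] [0.6  0.77 0.52]
ring px [[263.5644674  272.97386211]]
cols 251 ..
253 166 164 164 164 164 164 164 165 166 166 165 148 116 117 109  79  31  16  22  21  25  37  51  51 151 225 236 228 224
254 166 165 165 164 163 164 166 167 166 167 163 141 114 128 130 124 110  82  54  13  19  14  31 156 225 232 232 227 225
255 166 165 165 163 163 164 165 166 166 167 159 127 118 126 131 133 129 122 116 102  68  82 169 217 230 227 229 231 226
256 165 164 164 164 164 164 165 166 165 167 158 116 122 128 131 130 129 131 129 122 108 115 160 198 231 236 227 233 224
257 165 165 164 163 164 164 163 164 164 163 147 117 125 130 131 129 130 129 124 120 112 118 137 150 185 206 228 236 229
258 166 166 164 165 163 163 164 164 164 159 131 116 128 131 130 129 130 128 122 116 112 128 138 137 135 153 182 198 208
259 166 166 166 164 163
[... 1916 characters left out ...]
  94  63  21  67 121 143 141 142 143 142 141 140 128 102 100  88  13  48  90  97  96  96  97  95  98
276 161 119  94  98  97 106 116  61  58  98 131 146 145 144 139 128 106  98  96  65  19  58  97  97  97  97  97  97  98
277 125  92  95  97  99 121 142 122  81  44  72  93 105 126 126 115  80  75  68  26  40  82 100  98  96  97  97  99  99
278 108 110 105  97  97 116 144 139 132 119  86  46  41  65  69  64  40  33  30  25  66  97  98  98  97  98  98  99  93
279 110 111 111 112 105 107 138 145 142 142 136 121  90  61  25  20  32  40  64  89  95  98  97  97  99  95  98  95  80
280 108 109 109 111 110 113 117 127 149 153 145 143 130  91  88  87  90  89  95 101 100  99  97  97  98  98 100  92  63
```

Emit:
move_arm(moves=[{"tx": 0, "ty": 0, "tz": 0, "turn": 0, "grip": 0.2}, {"tx": 0, "ty": 0, "tz": 0, "turn": 0, "grip": 0.2}, {"tx": 0, "ty": 0, "tz": 0, "turn": 0, "grip": 0.2}, {"tx": 0, "ty": 0, "tz": 0, "turn": 0, "grip": 0.2}, {"tx": 0, "ty": 0, "tz": 0, "turn": 0, "grip": 0.2}])

```text
clock: 15.32
ee_pos: [0.5179, 0.0927, 0.1133]
eef_rot: [0.99, 0.138, -0.0, -0.0]
force: [-1.5, 0.9, 2.0]
grip_width: 0.0233
grip_force: 79.8
```

```bash
python3 pl.py; python3 -c "
from cell import sign_off
print(sign_off())"
```

```text
clk 15.32 plate (relaxed tip) mm [ 0.3 45.9 -4.5] F plate [-0.44  1.28  2.24] yaw 15.9 w 0.0233
1mm plate x = share [ 0.00235 -0.      -0.00086]
1mm plate y = share [-0.     -0.0025  0.    ]
1mm plate z = share [-0.00086 -0.      -0.00235]
the job is handed in; nothing more can be done
None
```

I handed the job in at 15.3 s with the probe held at rest on the spot inside the ring, tip about 1–2 mm from its centre and pressed in about 4.5 mm, and 2–4° off square; sign-off returned no verdict.

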